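Close the leak-test nest: slide the cover onto its hidden locating pin and hold it down

TASK

A moulded sample is waiting in the leak-test nest. Pick the cover up by its red handle, turn it so that the end with the brass plug points away from the rest bar, and lay it level between the white guides of the nest, about 25 mm short of home, so that it rests on the steel rest bar and on the tip of the locating pin, then slide it along the guides, away from the bar, until its blind bush finds the pin and it drops on. Press it down against the four spring plungers until it sits fully home on its stops, and finish with the gripper still on it, holding it down for the test; leave everything else on the bench where it is.

Things in the scene. Friction and masses are not known exactly. Their poses are not given: they have to be found in the camera images.
- cover_handle (a point): Middle of the cover's red bridge handle; axes are the cover's: x towards the end that goes foremost, y along the handle, z up. The handle bar is 16 mm thick (x), 78 mm long (y), 20 mm high; this point is the bar's centre, over the cover's middle, 52 mm above its underside. 22 mm of free height between bar and plate.
- cover: Loose cover (0.45 kg, +-15 %): black plate with aluminium top, 150 (x) x 84 (y) x 20 mm thick, red handle across its middle, brass plug on top near its leading (+x) half's middle. Origin at the centre of its underside; z up. Starts lying flat on the bench, handle up.
- cover_bush (a point): Mouth of the cover's blind bush, in its underside (hidden from above; a brass plug 18 mm across on the top plate marks the spot), 30 mm ahead (cover +x) of the handle's middle, on the centre line: a slot 12 mm (x) x 16 mm (y), 16 mm deep. Axes as the cover's.
- nest: Leak-test nest, fixed on the bench: dark blue base 190 (x) x 136 (y) x 20 mm, a black sample and gasket in its middle. Origin at the centre of its underside, z up; +x is the direction in which the cover is slid home (rest bar at the -x end, pin towards +x). Nothing but the pin limits the slide.
- guide_mid (a point): Mid-way between the two white side guides, level with their tops, 61 mm above the bench. Guides run along nest x, 104 mm long; inner faces 87 mm apart (cover 84 mm), upright up to 54 mm above the bench and flared outward above that. Axes as the nest's.
- bar_top (a point): Middle of the top of the steel rest bar, 44 mm above the bench, level with the pin's tip, at nest x = -77 mm; 14 mm wide (x), 74 mm long (y). A cover lying level on bar and pin tip has its handle's middle 96 mm above the bench; lay it with the handle 12 to 35 mm short of home; its rear edge leaves the bar 3 mm before home.
- pin_tip (a point): Tip of the fixed steel locating pin, at nest x = +38 mm, 44 mm above the bench. Pin 10 mm across with a conical nose: 4 mm across at the tip, full width from 5 mm below it; the cover starts to drop when its bush is about 4 mm short of the pin along x, and then cannot slide on. Axes as the nest's.
- home (a point): Where the handle's middle is when the cover is fully home on its steel stops: nest x = +8 mm, y = 0, 81 mm above the bench. Four spring plungers carry the dropped-on cover 6 mm higher; it takes about 2 N of push to start them and about 8 N to reach the stops. Axes as the nest's.
- sample_done: grey and white plastic sample, 41 x 61 x 23 mm; bystander, origin at its underside
- sample_done2: black and grey plastic sample, 51 x 51 x 19 mm; bystander, origin at its underside
- tape: roll of red tape lying flat, 64 mm across, 15 mm high; bystander, origin at its underside
- marker: black-capped felt marker lying down, 134 mm long, 16 mm thick; bystander, origin at its underside
- measure: digital caliper lying flat, 221 mm long, 14 mm high; bystander, origin at its underside
There are look-alikes about, which are no part of the job. Of the things that look like the cover, take the one that is farthest to the robot's right at the start.

How it is judged:
By the outcome, as a careful person would: the job done as asked, in the order asked, and still so for the second after the job is handed in, while the arm keeps its last pose, push and grip.
It also fails if it takes over 42 s, if anything falls off the work surface, if the arm or the gripper's body presses on something with over 40 N, if the wrist force passes 120 N, or if a joint passes its speed limit or range.

ROBOT

A 6-joint arm with a two-finger parallel gripper is mounted at the origin on the work surface; the furniture and walls round the work are solid. World frame = base frame: x ahead of the robot, y to its left, z up, the work surface at z = 0. Lengths are in mm, angles in rad, forces in N, time in s.
With the tool pointing down it reaches from about 400 to 925 mm from the base axis. Payload 12.5 kg.
Tool frame: the origin (TCP) lies midway between the tips of the shut fingers; the grasp point (between the pads) lies 19 mm behind it; z points along the fingers, y is the direction in which the jaws open and shut (so a half turn about z gives the same grasp; the last joint's range is limited). The gripper opens to 95 mm and grips with 3 to 60 N. Pads are 20 mm wide; open, the fingers measure 119 mm over their backs; the gripper's body (75 mm by 180 mm) begins 59 mm behind the grasp point.
Start: joints at [-1.414, 0.491, 1.559, -0, 1.092, -0.106], TCP at [162.388, -603.553, 214.661] pointing down, gripper open.
Joint ranges: [-3.1, 3.1], [-0.84, 2.19], [0.05, 2.79], [-1.13, 4.28], [0.06, 2.93], [-2.69, 2.69]. Speed limits (rad/s): [2.22, 2.22, 2.79, 3.14, 3.14, 3.14].

INTERFACE

Orientations are given as [roll, pitch, yaw] about the fixed x, y, z axes, in that order (R = Rz(yaw) Ry(pitch) Rx(roll)).
In Python, from cell import * gives the robot as it stands. The module is installed in compiled form; this text tells all that it offers.
- The arm moves only by the tool carry_out, never from a script. Its argument "moves" is a list of rows, each an object of numbers: "dx", "dy", "dz": the shift along the tool's x, y, z in m; "twist": the turn about the tool's z in degrees. A call has 1 to 5 rows; each row is the pose to reach, as a shift and turn from the pose commanded when the call began, along the tool's axes at that moment; what a row does not reach only later rows make up. A row lasts 1/10 s, in which the tool goes at most 50 mm and 8.59 degrees, less where a joint would pass 70% of its speed; a pose out of reach is approached as far as the arm can. A call with a gripper value outside its range is refused whole. "grip" is the finger opening in m, from 0 to 0.0951, set as the call begins (left out, the last holds). The fingers move at their own pace and stop on an object; the grip force is fixed at half the most. Time passes only in rows, so rows that repeat a pose let the fingers close. It gives the time, the measured TCP pose, the force and the opening at its end, in the units of the state.
- state(): the state, without advancing time (a new reading comes with each control period).
- read_camera(name): name is "scene" or "side" or "wrist"; returns (picture, depth): 400x640x3 uint8, red, green, blue; 400x640 float32, mm along the optical axis (not along the pixel's ray), 0 where there is no reading.
- camera_info(name): a dict with "mtx" (3x3 intrinsics, pixels), "R" (3x3) and "t" (3): a world point X has camera coordinates R X + t. Camera axes: x right, y down, z forward; pixel columns grow to the right and rows downward; lengths in mm; the calibration is good to about 2 mm. A picture is of the moment at which its call begins: read the wrist's pose just before it. camera_info takes no time and is no camera call; for the wrist camera it gives the pose at the moment of the call.
- job_done(): hands the job in, once; it reports no verdict.
The state is a dict: "t": time; "joints": joint angles; "qvel": joint speeds; "tau": joint torques, N m; "eef_pos": TCP position; "tcp_rot": TCP orientation; "ft_force": force on the tool from outside, world axes, zero at the start; "moment": the same for the moment, N m; "opening": opening from 0.0 (shut) to 1.0 (fully open).
Only numpy, scipy, OpenCV 4.12 (cv2) and the standard library are available. Lean on these libraries where they do the work, as an engineer would, in place of code of your own. Each camera call takes 0.05 s, during which the arm holds its last target. There are 200 camera calls.

## Working session

There is one attempt and no reset: what is moved stays moved. The work goes in short steps, Python scripts to look and compute and a tool call to move; the robot and the scene stay as the last step left them, time stands still between calls to the robot, and variables do not carry over. Pictures are saved under pics/ and viewed, about 8 in all and at most 12, crops included, and the job is handed in when it is done.

Besides the shell and the picture viewer there is one more tool, called after ">>>" as name([rows], argument=value, ...), one row to a line, values as JSON. carry_out: Moves the arm, as the interface text tells. Its arguments: {"type":"object","properties":{"moves":{"type":"array","items":{"type":"object","properties":{"dx":{"type":"number"},"dy":{"type":"number"},"dz":{"type":"number"},"twist":{"type":"number"}}}},"grip":{"type":"number"}},"required":["moves"]}

```bash
mkdir -p pics
cat > h.py <<'E'
from cell import *
import numpy as np, cv2
def grab(n,f):
    i=camera_info(n); p,d=read_camera(n)
    np.savez('pics/'+f+'.npz',p=p,d=d,m=i['mtx'],R=i['R'],t=i['t']); cv2.imwrite('pics/'+f+'.png',p[:,:,::-1]); return p,d,i
def load(f):
    z=np.load('pics/'+f+'.npz'); return z['p'],z['d'],dict(mtx=z['m'],R=z['R'],t=z['t'])
def ray(i,u,v,z):
    r=i['R'].T@np.linalg.solve(i['mtx'],np.array([u,v,1.])); c=-i['R'].T@i['t']
    return c+r*(z-c[2])/r[2]
def cloud(d,i):
    v,u=np.mgrid[:d.shape[0],:d.shape[1]]
    P=np.stack([u,v,np.ones_like(u)],-1)@np.linalg.inv(i['mtx']).T*d[...,None]
    return (P-i['t'])@i['R']
E
python3 - <<'E'
from h import *
a=[grab(n,n+'0') for n in('scene','side')]
for q in a: print(-q[2]['R'].T@q[2]['t'])
print(state()['eef_pos'],state()['tcp_rot'])
E
```

```text
[210.18346473 567.87555748 802.17051069]
[ 544.82400134 -920.07445107  652.15006958]
[ 162.33654169 -603.30993167  214.11254278] [-3.14056052e+00 -1.08371107e-04  2.62799524e-01]
```

View pics/scene0.png

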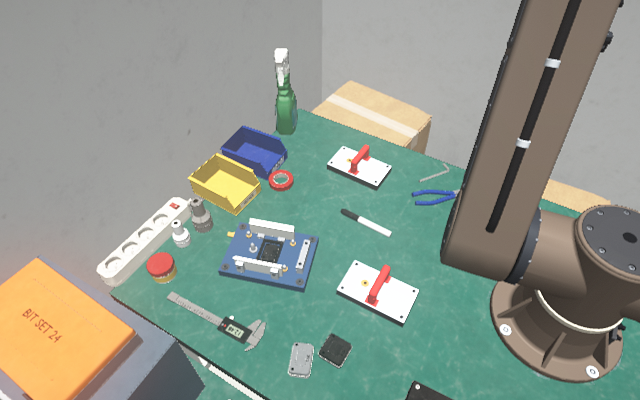

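View pics/side0.png

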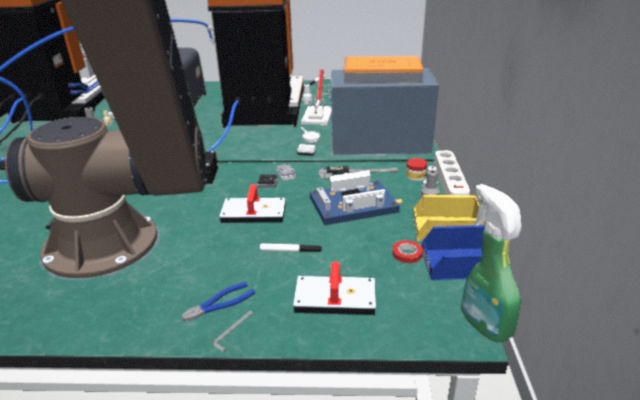

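The scene view shows two covers, at (360,165) and (378,292) (side view: (335,293) and (253,208)). The side camera stands on the robot's right, so the nearer one, side (335,293) = scene (360,165), should be the one meant. The nest is at scene (270,253), with its bar at (303,255) and its pin near (253,247). Next I measure and crop.

```bash
cat > m.py <<'E'
from h import *
def redhandle(P,p,zlo,zhi,box):
    h=cv2.cvtColor(p,cv2.COLOR_RGB2HSV); m=((h[...,0]<8)|(h[...,0]>172))&(h[...,1]>150)&(h[...,2]>80)
    m&=(P[...,2]>zlo)&(P[...,2]<zhi)&(P[...,0]>box[0])&(P[...,0]<box[1])&(P[...,1]>box[2])&(P[...,1]<box[3])
    return m
E
python3 - <<'E'
from m import *
for n in('scene0','side0'):
    p,d,i=load(n); P=cloud(d,i)
    m=redhandle(P,p,52,75,(200,900,-700,500))
    k,l,s,c=cv2.connectedComponentsWithStats(m.astype(np.uint8))
    for j in range(1,k):
        if s[j,4]<30: continue
        q=P[l==j]; r=cv2.minAreaRect(q[:,:2].astype(np.float32)); print(n,'red',c[j].round(),q[:,2].max().round(),np.round(r[0],1),np.round(r[1],1),round(r[2],1))
    # white plates of covers (z 12..25), guides (z 50..64), bar
    h=cv2.cvtColor(p,cv2.COLOR_RGB2HSV)
    for nm,a,b,sat,val in(('plate',12,27,60,150),('guide',50,66,60,150),('bar',38,49,70,90)):
        m=(P[...,2]>a)&(P[...,2]<b)&(h[...,1]<sat)&(h[...,2]>val)&(P[...,0]>250)&(P[...,0]<900)&(abs(P[...,1])<600)
        k,l,s,c=cv2.connectedComponentsWithStats(m.astype(np.uint8))
        for j in range(1,k):
            if s[j,4]<(60 if nm!='bar' else 25): continue
            q=P[l==j]; r=cv2.minAreaRect(q[:,:2].astype(np.float32)); print(n,nm,c[j].round(),np.median(q[:,2]).round(),np.round(r[0],1),np.round(r[1],1),round(r[2],1))
p1=load('scene0')[0]; p2=load('side0')[0]
a=cv2.resize(p1[135:300,210:430],None,fx=2.6,fy=2.6,interpolation=3);b=cv2.resize(p2[160:320,200:410],None,fx=2,fy=2,interpolation=3)
cv2.imwrite('pics/c1.png',a[:,:,::-1])
E
```

```text
scene0 plate [343. 159.] 17.0 [ 576.2 -179.1] [63.6 88.1] 1.3
scene0 plate [372. 171.] 17.0 [ 497.7 -177.1] [85.9 80.9] 89.1
scene0 plate [185. 215.] 20.0 [808.6 184.8] [ 7.8 44.6] 7.5
scene0 plate [161. 220.] 24.0 [843.6 229.5] [26.8 25.4] 24.6
scene0 plate [139. 259.] 20.0 [810.7 321.2] [179.3  36.8] 77.9
scene0 plate [146. 234.] 24.0 [841.4 275.8] [28.4 24.1] 48.1
scene0 plate [270. 236.] 24.0 [591.7 136.3] [104.2  14.9] 18.1
scene0 plate [183. 241.] 19.0 [765.1 243.7] [36.7 19.8] 54.0
scene0 plate [130. 249.] 24.0 [843.  323.1] [25.2 28.8] 8.3
scene0 plate [114. 264.] 24.0 [843.2 368.5] [30.2 23.1] 88.2
scene0 plate [379. 291.] 18.0 [329.7 131.5] [149.9  85.5] 0.7
scene0 plate [301. 358.] 20.0 [390.4 332.5] [38.4 56.9] 23.3
scene0 guide [271. 225.] 55.0 [596.6 127.3] [102.4  13. ] 17.5
scene0 guide [257. 262.] 56.0 [567.  220.6] [103.9  12.1] 17.6
scene0 bar [141. 238.] 40.0 [832.7 283. ] [ 50.5 242.4] 0.2
scene0 bar [201. 217.] 42.0 [758.4 180.6] [42.2 33.9] 63.9
scene0 bar [272. 230.] 44.0 [595.2 132.4] [104.1   7.8] 20.2
scene0 bar [179. 233.] 44.0 [766.6 240.8] [21.2 11.2] 65
[... 501 characters left out ...]
.] 24.0 [594.3 119.8] [72.5 10.6] 26.0
side0 plate [280. 245.] 15.0 [411.  -26.9] [15.6 86.6] 87.2
side0 plate [334. 292.] 21.0 [ 531.7 -181.2] [ 89.3 149.8] 88.8
side0 guide [349. 176.] 57.0 [566.5 217.3] [104.5  18.9] 16.8
side0 guide [363. 195.] 56.0 [598.3 117.4] [103.9  16.2] 18.0
side0 bar [382. 141.] 44.0 [663.8 461.5] [297.4  16.5] 1.8
side0 bar [452. 173.] 42.0 [832.7 280. ] [ 50.  252.1] 0.3
side0 bar [349. 181.] 44.0 [567.5 212.8] [105.8  11.2] 16.9
side0 bar [323. 196.] 44.0 [499.6 145.8] [15.2 78.2] 16.9
side0 bar [430. 191.] 43.0 [759.2 163.8] [26.9 41.8] 72.2
side0 bar [363. 200.] 44.0 [598.7 117. ] [103.8  18.5] 17.6
side0 bar [477. 311.] 43.0 [ 777.5 -258.3] [ 4.  47.7] 29.7
```

View pics/c1.png

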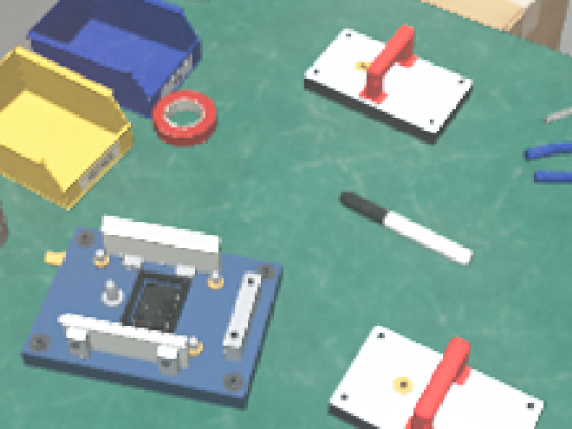

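Both cameras agree on the target: the cover at (531.7, -183), yaw about 0, with its plug towards +x. Its y is -183 against +131 for the look-alike, so it is the right-hand one, and the crop shows its plug at (363,65). The nest has yaw about 17.3° and home is near (582,171). I move above the cover, turning the tool to yaw 90°.

>>> carry_out([
  {"dx":0.037,"dy":-0.025,"twist":-8},
  {"dx":0.074,"dy":-0.05,"twist":-16},
  {"dx":0.111,"dy":-0.075,"twist":-24},
  {"dx":0.148,"dy":-0.1,"twist":-32},
  {"dx":0.185,"dy":-0.125,"twist":-40},
], grip=0.06)

```text
schema error: expected keys dx, dy, dz, twist
```

```bash
cat > g.py <<'E'
import sys
from h import *
from scipy.spatial.transform import Rotation as Ro
# usage: g.py x y z yawdeg : shift in tool axes (mm) and twist
x,y,z,w=map(float,sys.argv[1:5]); s=state(); R=Ro.from_euler('xyz',s['tcp_rot']).as_matrix()
print('t',s['t'],'pos',np.round(s['eef_pos'],1),'rot',np.round(np.degrees(s['tcp_rot']),2),'F',np.round(s['ft_force'],1),'op',s['opening'],'j',np.round(s['joints'],2))
yaw=np.degrees(s['tcp_rot'][2]); print('shift',np.round(R.T@(np.array([x,y,z])-s['eef_pos']),1),'twist',round(-((w-yaw+180)%360-180),2))
E
python3 g.py 531.7 -183 150 90
```

```text
t 0.1 pos [ 162.3 -603.3  214.1] rot [-1.7994e+02 -1.0000e-02  1.5060e+01] F [ 0.3 -0.3 -0. ] op 1.0014616772304665 j [-1.41  0.49  1.56 -0.    1.09 -0.11]
shift [ 465.9 -309.9   64.5] twist -74.94
```

>>> carry_out([
  {"dx":0.037,"dy":-0.025,"dz":0,"twist":-8},
  {"dx":0.074,"dy":-0.05,"dz":0,"twist":-16},
  {"dx":0.111,"dy":-0.075,"dz":0,"twist":-24},
  {"dx":0.148,"dy":-0.1,"dz":0,"twist":-32},
  {"dx":0.185,"dy":-0.125,"dz":0,"twist":-40},
], grip=0.06)

```text
t: 0.6
eef_pos: [309.4, -433.2, 214.5]
tcp_rot: [-3.141, -0.0, 0.966]
ft_force: [0.9, -0.2, -0.1]
opening: 0.657
```

```bash
python3 g.py 531.7 -183 160 90
```

```text
t 0.6 pos [ 309.4 -433.2  214.5] rot [-1.7999e+02 -1.0000e-02  5.5370e+01] F [ 0.9 -0.2 -0.1] op 0.6570288258185478 j [-1.07  0.36  1.79  0.    1.   -0.47]
shift [332.2  40.8  54.5] twist -34.63
```

>>> carry_out([
  {"dx":0.046,"dy":0.006,"dz":0.008,"twist":-7},
  {"dx":0.092,"dy":0.012,"dz":0.016,"twist":-14},
  {"dx":0.138,"dy":0.018,"dz":0.024,"twist":-21},
  {"dx":0.184,"dy":0.024,"dz":0.032,"twist":-28},
  {"dx":0.23,"dy":0.028,"dz":0.038,"twist":-34.6},
])

```text
t: 1.1
eef_pos: [464.2, -260.7, 176.1]
tcp_rot: [-3.141, -0.0, 1.57]
ft_force: [1.0, -0.4, 0.4]
opening: 0.629
```

```bash
python3 g.py 531.7 -183 160 90
```

```text
t 1.1 pos [ 464.2 -260.7  176.1] rot [-1.7998e+02 -1.0000e-02  8.9940e+01] F [ 1.  -0.4  0.4] op 0.6294985593348736 j [-0.64  0.41  1.83 -0.    0.91 -0.63]
shift [77.7 67.4 16. ] twist -0.06
```

>>> carry_out([
  {"dx":0.033,"dy":0.028,"dz":0.0,"twist":0},
  {"dx":0.066,"dy":0.056,"dz":0.0,"twist":0},
  {"dx":0.078,"dy":0.067,"dz":0.0,"twist":0},
  {"dx":0.078,"dy":0.067,"dz":0.0,"twist":0},
])

```text
t: 1.5
eef_pos: [531.6, -183.3, 176.3]
tcp_rot: [-3.141, -0.0, 1.568]
ft_force: [0.5, 0.3, 0.2]
opening: 0.631
```

```bash
python3 g.py 531.7 -183 33 90
python3 - <<'E'
from m import *
p,d,i=grab('wrist','w1'); P=cloud(d,i); print(-i['R'].T@i['t'])
m=redhandle(P,p,52,75,(400,650,-300,-80)); q=P[m]; print(len(q))
if len(q)>9: r=cv2.minAreaRect(q[:,:2].astype(np.float32)); print(np.median(q[:,2]),r)
h=cv2.cvtColor(p,cv2.COLOR_RGB2HSV); m=(P[...,2]>14)&(P[...,2]<27)&(h[...,1]<60)&(h[...,2]>140); q=P[m]
if len(q)>9: r=cv2.minAreaRect(q[:,:2].astype(np.float32)); print(np.median(q[:,2]),r)
E
```

```text
t 1.5 pos [ 531.6 -183.3  176.3] rot [-1.7998e+02 -1.0000e-02  8.9820e+01] F [0.5 0.3 0.2] op 0.6311865317441904 j [-0.45  0.45  1.76 -0.    0.94 -0.45]
shift [  0.3   0.2 143.3] twist -0.18
[ 530.81278154 -108.07928358  345.8331565 ]
1279
60.90369899997378 ((531.7091674804688, -180.80111694335938), (76.40167236328125, 15.958697319030762), 88.3436279296875)
19.37850084802711 ((544.2535400390625, -121.56008911132812), (206.5115966796875, 352.1629333496094), 89.9575424194336)
```

View pics/w1.png

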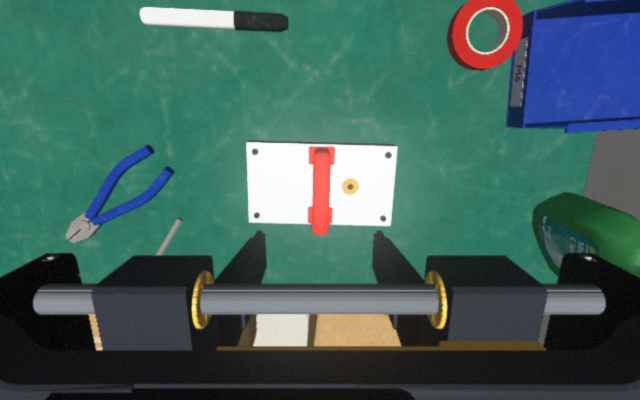

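The wrist view shows the right cover, with the handle at (320,190) and the plug at (350,186) on the +x side. The handle is 76×16 mm with its top at z 61, as given, and its yaw is about -1.6°. I go down on it.

>>> carry_out([
  {"dx":0.002,"dy":0,"dz":0.045,"twist":1.5},
  {"dx":0.002,"dy":0,"dz":0.085,"twist":1.5},
  {"dx":0.002,"dy":0,"dz":0.12,"twist":1.5},
  {"dx":0.002,"dy":0,"dz":0.142,"twist":1.5},
  {"dx":0.002,"dy":0,"dz":0.142,"twist":1.5},
])

```text
t: 2.05
eef_pos: [528.5, -183.5, 32.1]
tcp_rot: [-3.137, -0.002, 1.537]
ft_force: [0.5, -0.0, 0.4]
opening: 0.631
```

>>> carry_out([
  {"dx":0,"dy":0,"dz":0,"twist":0},
  {"dx":0,"dy":0,"dz":0,"twist":0},
  {"dx":0,"dy":0,"dz":0,"twist":0},
  {"dx":0,"dy":0,"dz":0,"twist":0},
  {"dx":0,"dy":0,"dz":0,"twist":0},
], grip=0)

```text
t: 2.55
eef_pos: [530.9, -182.8, 35.3]
tcp_rot: [3.141, 0.001, 1.539]
ft_force: [0.9, -0.0, 0.2]
opening: 0.267
```

```bash
python3 g.py 531.7 -181 180 88
```

```text
t 2.55 pos [ 530.9 -182.8   35.3] rot [1.7995e+02 3.0000e-02 8.8160e+01] F [ 0.9 -0.   0.2] op 0.26691972356206783 j [-0.45  0.64  1.87 -0.    0.62 -0.42]
shift [   1.7    0.8 -144.7] twist 0.16
```

>>> carry_out([
  {"dx":0,"dy":0,"dz":0,"twist":0},
  {"dx":0,"dy":0,"dz":0,"twist":0},
  {"dx":0,"dy":0,"dz":0,"twist":0},
  {"dx":0,"dy":0,"dz":0,"twist":0},
  {"dx":0,"dy":0,"dz":0,"twist":0},
])

```text
t: 3.05
eef_pos: [531.2, -182.8, 35.0]
tcp_rot: [3.14, 0.001, 1.539]
ft_force: [2.7, 0.3, 5.0]
opening: 0.166
```

>>> carry_out([
  {"dx":0,"dy":0,"dz":-0.02,"twist":0},
  {"dx":0,"dy":0,"dz":-0.05,"twist":0},
  {"dx":0,"dy":0,"dz":-0.09,"twist":0},
  {"dx":0,"dy":0,"dz":-0.13,"twist":0},
  {"dx":0,"dy":0,"dz":-0.145,"twist":0},
])

```text
t: 3.55
eef_pos: [531.0, -182.8, 182.5]
tcp_rot: [3.139, 0.001, 1.539]
ft_force: [0.1, 1.5, -5.3]
opening: 0.172
```

```bash
python3 g.py 557.5 165 180 107.3
```

```text
t 3.55 pos [ 531.  -182.8  182.5] rot [1.7987e+02 7.0000e-02 8.8160e+01] F [ 0.1  1.5 -5.3] op 0.17176575507914973 j [-0.45  0.44  1.76 -0.    0.95 -0.42]
shift [348.5  15.3   2.1] twist -19.14
```

The cover is held: opening 16 mm, lifted weight 5.3 N. I go to a spot short of the nest, turn to the nest's yaw and look from near.

>>> carry_out([
  {"dx":0.045,"dy":0,"dz":0,"twist":-4},
  {"dx":0.09,"dy":0,"dz":0,"twist":-8},
  {"dx":0.135,"dy":0,"dz":0,"twist":-12},
  {"dx":0.18,"dy":0,"dz":0,"twist":-16},
  {"dx":0.22,"dy":0,"dz":0,"twist":-19.2},
])

```text
t: 4.05
eef_pos: [536.7, 39.2, 178.8]
tcp_rot: [-3.139, -0.001, 1.877]
ft_force: [0.3, 0.1, -4.2]
opening: 0.165
```

>>> carry_out([
  {"dx":0.015,"dy":0,"dz":0,"twist":0},
  {"dx":0.015,"dy":0,"dz":0,"twist":0},
  {"dx":0.015,"dy":0,"dz":0,"twist":0},
])

```text
t: 4.35
eef_pos: [532.9, 51.1, 179.1]
tcp_rot: [-3.14, -0.0, 1.874]
ft_force: [-0.0, -0.3, -4.9]
opening: 0.169
```

```bash
python3 g.py 557.5 165 180 107.3
cat > n.py <<'E'
from m import *
import sys
f=sys.argv[1]
p,d,i=grab('wrist',f); P=cloud(d,i); h=cv2.cvtColor(p,cv2.COLOR_RGB2HSV)
for nm,a,b,n in(('guide',52,66,100),('bar',40,48,60),('pin',33,50,6)):
    m=(P[...,2]>a)&(P[...,2]<b)&(h[...,1]<70)&(h[...,2]>90)&(P[...,0]>450)&(P[...,0]<700)&(P[...,1]>60)&(P[...,1]<280)
    k,l,s,c=cv2.connectedComponentsWithStats(m.astype(np.uint8))
    for j in range(1,k):
        if s[j,4]<n: continue
        q=P[l==j]; r=cv2.minAreaRect(q[:,:2].astype(np.float32)); print(nm,c[j].round(),s[j,4],np.median(q[:,2]).round(1),np.round(r[0],1),np.round(r[1],1),round(r[2],2))
E
python3 n.py w2
```

```text
t 4.35 pos [532.9  51.1 179.1] rot [-179.92   -0.    107.36] F [-0.  -0.3 -4.9] op 0.1691226344389863 j [-0.03  0.41  1.82 -0.    0.92 -0.33]
shift [101.3  57.5  -0.9] twist 0.06
guide [423.  15.] 2358 57.4 [566.5 218.3] [103.7  12.1] 17.66
guide [414. 140.] 1603 57.6 [596.6 124.2] [103.9  11.4] 18.18
bar [317.  81.] 1351 43.3 [500.7 145.5] [13.8 73.3] 17.75
bar [447.  82.] 66 41.9 [609.7 180.2] [7.7 7.8] 73.76
pin [373.   3.] 86 48.7 [526.9 217.8] [16.3  6. ] 20.42
pin [467.   3.] 100 49.1 [599.1 239.9] [15.8  4.4] 17.43
pin [393.  25.] 9 49.0 [547.4 206.3] [6.7 0.4] 17.69
pin [404.  25.] 12 48.8 [556.6 209.2] [8.9 0.4] 16.3
pin [416.  25.] 10 48.7 [566.  212.1] [7.7 0.5] 21.04
pin [317.  81.] 1351 43.3 [500.7 145.5] [13.8 73.3] 17.75
pin [473.  42.] 48 33.9 [620.9 219. ] [6.5 5.9] 64.66
pin [355.  42.] 53 34.0 [521.7 187.5] [6.2 7. ] 4.63
pin [446.  82.] 100 40.9 [609.9 180.2] [8.1 9.7] 39.58
pin [464. 121.] 45 34.0 [641.1 154.9] [5.7 6.4] 17.67
pin [353. 122.] 41 34.0 [542.5 123.2] [5.8 5.9] 61.83
pin [401. 133.] 155 40.9 [593.8 129.2] [102.2   7.8] 22.24
pin [451. 150.] 117 48.8 [636.  125.1] [15.8  8.1] 17.48
pin [369. 151.] 105 48.9 [564.  102.2] [16.4  7.3] 17.16
```

View pics/w2.png

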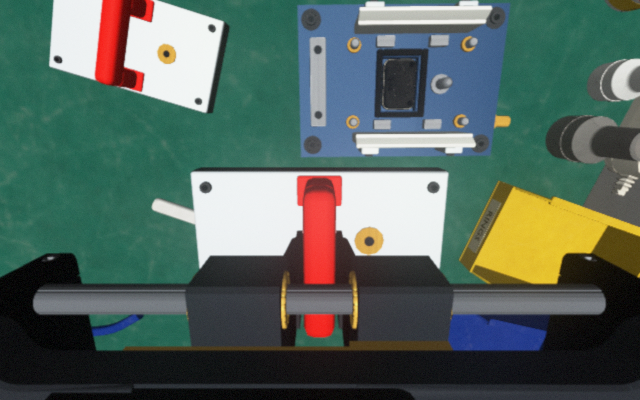

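The wrist view shows the nest clearly: bar (317,81), pin (447,82), guides (423,15) and (414,140). The held cover's plug is at (369,240), away from the bar. Bar to pin measures 114.4 mm (115 given), nest yaw is 17.7° and home is (581.4,171.2). Next I measure the cover in hand.

```bash
cat > hand.py <<'E'
from m import *
import sys
def hand(f,z0,yaw=17.7):
    p,d,i=load(f); P=cloud(d,i); h=cv2.cvtColor(p,cv2.COLOR_RGB2HSV)
    m=(P[...,2]>z0-14)&(P[...,2]<z0+6)&(h[...,1]<60)&(h[...,2]>130)
    m[260:]=0
    k,l,s,c=cv2.connectedComponentsWithStats(m.astype(np.uint8)); j=1+np.argmax(s[1:,4]); q=P[l==j]
    A=np.c_[q[:,:2]-q[:,:2].mean(0),np.ones(len(q))]; co=np.linalg.lstsq(A,q[:,2],rcond=None)[0]
    print('plate n',len(q),'z',co[2].round(1),'tilt deg along nest x,y',np.round(np.degrees([co[0]*np.cos(np.radians(yaw))+co[1]*np.sin(np.radians(yaw)),-co[0]*np.sin(np.radians(yaw))+co[1]*np.cos(np.radians(yaw))]),2))
    # outline edges in image: front (top row) edge and left/right
    M=(l==j); H=[] 
    cols=[u for u in range(640) if M[:,u].sum()>30]; cols=cols[8:-8]
    pts=np.array([ray(i,u,np.argmax(M[:,u])-.5,co[2])[:2] for u in cols if not 290<u<350])
    v=cv2.fitLine(pts.astype(np.float32),cv2.DIST_HUBER,0,.01,.01).ravel(); a=np.degrees(np.arctan(v[1]/v[0]))
    rows=range(185,240); Lp=np.array([ray(i,np.flatnonzero(M[r])[0]-.5,r,co[2])[:2] for r in rows if M[r].any()]).mean(0); Rp=np.array([ray(i,np.flatnonzero(M[r])[-1]+.5,r,co[2])[:2] for r in rows if M[r].any()]).mean(0)
    u=np.array([np.cos(np.radians(a)),np.sin(np.radians(a))]); n=np.array([-u[1],u[0]])
    c=u*((Lp+Rp)/2@u)+n*(v[2:]@n-42)
    print('yaw',a.round(2),'len',((Rp-Lp)@u).round(1),'centre',c.round(1)); return c,a
if __name__=='__main__': hand(sys.argv[1],float(sys.argv[2]))
E
python3 hand.py w2 165; python3 g.py 557.5 163.6 130 107.7
```

```text
plate n 16623 z 162.9 tilt deg along nest x,y [ 0.03 -2.03]
yaw 17.37 len 148.9 centre [531.6  51.3]
t 4.4 pos [533.2  50.7 179.3] rot [-179.95    0.    107.31] F [-0.5  0.7 -4.7] op 0.16287387110558757 j [-0.03  0.41  1.82 -0.    0.92 -0.33]
shift [100.6  56.9  49.2] twist -0.39
```

>>> carry_out([
  {"dx":0.03,"dy":0.018,"dz":0,"twist":-0.3},
  {"dx":0.065,"dy":0.038,"dz":0.01,"twist":-0.3},
  {"dx":0.0985,"dy":0.058,"dz":0.03,"twist":-0.3},
  {"dx":0.0985,"dy":0.058,"dz":0.05,"twist":-0.3},
  {"dx":0.0985,"dy":0.058,"dz":0.05,"twist":-0.3},
])

```text
t: 4.9
eef_pos: [558.3, 162.1, 127.0]
tcp_rot: [-3.137, -0.0, 1.879]
ft_force: [0.1, -0.2, -5.2]
opening: 0.166
```

>>> carry_out([
  {"dx":0,"dy":0,"dz":0,"twist":0},
  {"dx":0,"dy":0,"dz":0,"twist":0},
])

```text
t: 5.1
eef_pos: [559.9, 161.7, 130.6]
tcp_rot: [3.14, 0.0, 1.877]
ft_force: [1.9, -1.1, -5.2]
opening: 0.168
```

```bash
python3 g.py 559.2 163 80 107.7;python3 n.py w3|grep -v pin; python3 hand.py w3 114; python3 g.py 559.2 163 80 107.7
```

```text
t 5.1 pos [559.9 161.7 130.6] rot [1.7993e+02 2.0000e-02 1.0755e+02] F [ 1.9 -1.1 -5.2] op 0.16782711775378203 j [ 0.17  0.53  1.75 -0.    0.86 -0.14]
shift [ 1.5 -0.4 50.6] twist -0.15
guide [352. 144.] 2017 58.4 [566.5 218.3] [104.   11.3] 18.0
bar [243. 162.] 129 43.2 [490.5 178.2] [13.8  5.2] 19.23
plate n 16629 z 114.4 tilt deg along nest x,y [ 0.2  -1.42]
yaw 17.54 len 148.9 centre [558.8 161.8]
t 5.15 pos [559.9 161.8 130.8] rot [1.7991e+02 2.0000e-02 1.0756e+02] F [ 0.5 -0.7 -5.3] op 0.1684397034101641 j [ 0.17  0.53  1.75 -0.    0.86 -0.14]
shift [ 1.4 -0.4 50.8] twist -0.14
```

>>> carry_out([
  {"dx":0.002,"dy":-0.001,"dz":0.01,"twist":-0.15},
  {"dx":0.002,"dy":-0.001,"dz":0.022,"twist":-0.15},
  {"dx":0.002,"dy":-0.001,"dz":0.034,"twist":-0.15},
  {"dx":0.002,"dy":-0.001,"dz":0.042,"twist":-0.15},
  {"dx":0.002,"dy":-0.001,"dz":0.044,"twist":-0.15},
])

```text
t: 5.65
eef_pos: [557.2, 164.3, 84.1]
tcp_rot: [-3.139, -0.0, 1.882]
ft_force: [0.5, -0.0, -4.8]
opening: 0.167
```

>>> carry_out([
  {"dx":0,"dy":0,"dz":0.001,"twist":0},
  {"dx":0,"dy":0,"dz":0.002,"twist":0},
  {"dx":0,"dy":0,"dz":0.003,"twist":0},
  {"dx":0,"dy":0,"dz":0.003,"twist":0},
])

```text
t: 6.05
eef_pos: [557.8, 164.5, 82.8]
tcp_rot: [3.141, 0.0, 1.882]
ft_force: [-0.8, 0.2, -5.1]
opening: 0.167
```

```bash
python3 - <<'E'
from m import *
grab('wrist','w4'); grab('side','s4')
E
python3 hand.py w4 67; python3 g.py 559.2 163 80 107.7
```

```text
plate n 16627 z 66.5 tilt deg along nest x,y [ 0.14 -1.41]
yaw 17.8 len 148.9 centre [556.6 164.6]
t 6.15 pos [557.8 164.4  82.8] rot [1.7998e+02 1.0000e-02 1.0780e+02] F [ 0.5 -0.3 -5.3] op 0.16314148702050515 j [ 0.17  0.59  1.79 -0.    0.75 -0.14]
shift [-1.8  0.9  2.8] twist 0.1
```

>>> carry_out([
  {"dx":-0.001,"dy":0,"dz":0.0,"twist":0},
  {"dx":-0.001,"dy":0,"dz":0.001,"twist":0},
  {"dx":-0.001,"dy":0,"dz":0.002,"twist":0},
  {"dx":-0.001,"dy":0,"dz":0.002,"twist":0},
])

```text
t: 6.55
eef_pos: [557.9, 163.4, 80.4]
tcp_rot: [-3.141, 0.0, 1.882]
ft_force: [0.6, -0.0, -5.0]
opening: 0.164
```

>>> carry_out([
  {"dx":0,"dy":0,"dz":0.001,"twist":0},
  {"dx":0,"dy":0,"dz":0.001,"twist":0},
])

```text
t: 6.75
eef_pos: [558.3, 163.4, 79.9]
tcp_rot: [3.141, 0.0, 1.882]
ft_force: [0.3, -1.4, -0.1]
opening: 0.171
```

```bash
python3 - <<'E'
from m import *
grab('wrist','w5')
E
python3 hand.py w5 64; python3 g.py 559.2 163 80 107.7
```

```text
plate n 16778 z 63.7 tilt deg along nest x,y [-0.08 -1.35]
yaw 18.14 len 148.9 centre [556.8 163.8]
t 6.8 pos [558.3 163.5  79.9] rot [1.7997e+02 1.0000e-02 1.0781e+02] F [ 0.4 -0.8  0.3] op 0.16613823644066608 j [ 0.17  0.6   1.8  -0.    0.75 -0.14]
shift [-0.7  0.8 -0.1] twist 0.11
```

The cover is laid: the weight came off at plate top z 63.7 (64 expected), 25 mm short of home. I press a little more, then slide.

>>> carry_out([
  {"dx":0,"dy":0,"dz":0.0005,"twist":0},
  {"dx":0,"dy":0,"dz":0.0005,"twist":0},
  {"dx":0,"dy":0,"dz":0.0005,"twist":0},
])

```text
t: 7.1
eef_pos: [558.5, 163.5, 79.5]
tcp_rot: [3.141, 0.0, 1.882]
ft_force: [2.1, -1.8, 5.6]
opening: 0.168
```

>>> carry_out([
  {"dx":0,"dy":0.003,"dz":0,"twist":0},
  {"dx":0,"dy":0.006,"dz":0,"twist":0},
  {"dx":0,"dy":0.009,"dz":0,"twist":0},
  {"dx":0,"dy":0.012,"dz":0,"twist":0},
  {"dx":0,"dy":0.012,"dz":0,"twist":0},
])

```text
t: 7.6
eef_pos: [568.7, 167.2, 79.2]
tcp_rot: [-3.139, -0.0, 1.882]
ft_force: [-5.3, -1.0, 7.8]
opening: 0.171
```

```bash
python3 - <<'E'
from m import *
grab('wrist','w6')
E
python3 hand.py w6 64; python3 g.py 582.7 170.7 80 107.7
```

```text
plate n 16849 z 63.2 tilt deg along nest x,y [-0.44 -1.08]
yaw 18.14 len 148.8 centre [566.8 167.6]
t 7.65 pos [568.6 167.2  79.2] rot [-1.7989e+02 -2.0000e-02  1.0782e+02] F [-4.2 -1.6  7.8] op 0.16885358912513 j [ 0.17  0.61  1.77  0.    0.77 -0.14]
shift [-1.  14.5 -0.8] twist 0.12
```

>>> carry_out([
  {"dx":-0.0005,"dy":0.002,"dz":-0.0003,"twist":0},
  {"dx":-0.0005,"dy":0.004,"dz":-0.0003,"twist":0},
  {"dx":-0.0005,"dy":0.006,"dz":-0.0003,"twist":0},
  {"dx":-0.0005,"dy":0.008,"dz":-0.0003,"twist":0},
  {"dx":-0.0005,"dy":0.008,"dz":-0.0003,"twist":0},
])

```text
t: 8.15
eef_pos: [577.4, 169.2, 79.2]
tcp_rot: [-3.142, 0.0, 1.882]
ft_force: [-3.1, -0.0, 3.6]
opening: 0.171
```

>>> carry_out([
  {"dx":0,"dy":0.001,"dz":0,"twist":0},
  {"dx":0,"dy":0.002,"dz":0,"twist":0},
  {"dx":0,"dy":0.002,"dz":0,"twist":0},
])

```text
t: 8.45
eef_pos: [579.4, 169.8, 79.2]
tcp_rot: [3.141, 0.0, 1.882]
ft_force: [-1.8, -0.7, 0.1]
opening: 0.167
```

```bash
python3 - <<'E'
from m import *
grab('wrist','w7')
E
python3 hand.py w7 63; python3 g.py 582.7 170.7 80 107.7
```

```text
plate n 16883 z 63.1 tilt deg along nest x,y [-0.37 -1.19]
yaw 17.8 len 148.9 centre [577.4 170.3]
t 8.5 pos [579.3 169.7  79.2] rot [1.7999e+02 1.0000e-02 1.0780e+02] F [-2.6 -0.4  0.4] op 0.17038958368795182 j [ 0.18  0.62  1.74 -0.    0.78 -0.14]
shift [-0.1  3.5 -0.8] twist 0.1
```

Reached -4 mm and the force is falling, so the drop is starting. I continue in small steps with some downward push.

>>> carry_out([
  {"dx":0,"dy":0.001,"dz":0.0003,"twist":0},
  {"dx":0,"dy":0.002,"dz":0.0006,"twist":0},
  {"dx":0,"dy":0.003,"dz":0.001,"twist":0},
  {"dx":0,"dy":0.003,"dz":0.001,"twist":0},
])

```text
t: 8.9
eef_pos: [582.3, 170.7, 78.1]
tcp_rot: [3.141, 0.0, 1.882]
ft_force: [-0.1, 0.8, -4.3]
opening: 0.166
```

```bash
python3 - <<'E'
from m import *
grab('wrist','w8')
E
python3 hand.py w8 62; python3 g.py 582.7 170.7 80 107.7
```

```text
plate n 16794 z 61.9 tilt deg along nest x,y [-0.03 -1.37]
yaw 17.8 len 148.9 centre [580.8 171.3]
t 8.95 pos [582.2 170.7  78.1] rot [1.7999e+02 1.0000e-02 1.0780e+02] F [ 0.7  0.4 -5. ] op 0.16869787533750044 j [ 0.18  0.63  1.73 -0.    0.78 -0.13]
shift [-0.1  0.5 -1.9] twist 0.1
```

The cover now hangs free at -0.5 mm from home, already below the tip level. I lower it onto the pin.

>>> carry_out([
  {"dx":0,"dy":0.0003,"dz":0.001,"twist":0},
  {"dx":0,"dy":0.0003,"dz":0.002,"twist":0},
  {"dx":0,"dy":0.0003,"dz":0.003,"twist":0},
  {"dx":0,"dy":0.0003,"dz":0.004,"twist":0},
  {"dx":0,"dy":0.0003,"dz":0.004,"twist":0},
])

```text
t: 9.45
eef_pos: [582.2, 170.7, 74.2]
tcp_rot: [-3.141, 0.0, 1.882]
ft_force: [-0.7, 0.5, -5.8]
opening: 0.168
```

>>> carry_out([
  {"dx":0,"dy":0,"dz":0.001,"twist":0},
  {"dx":0,"dy":0,"dz":0.002,"twist":0},
  {"dx":0,"dy":0,"dz":0.003,"twist":0},
  {"dx":0,"dy":0,"dz":0.004,"twist":0},
  {"dx":0,"dy":0,"dz":0.004,"twist":0},
])

```text
t: 9.95
eef_pos: [582.3, 170.7, 70.5]
tcp_rot: [3.142, 0.0, 1.882]
ft_force: [-1.1, -1.5, -2.7]
opening: 0.164
```

```bash
python3 - <<'E'
from m import *
grab('wrist','w9')
E
python3 hand.py w9 54; python3 g.py 582.7 170.7 65 107.7
```

```text
plate n 18288 z 53.4 tilt deg along nest x,y [1.4  0.12]
yaw 17.8 len 160.5 centre [575.6 169.5]
t 10.0 pos [582.3 170.7  70.5] rot [1.7999e+02 1.0000e-02 1.0781e+02] F [-1.1 -0.4 -0.9] op 0.1675229389490579 j [ 0.18  0.64  1.74 -0.    0.77 -0.13]
shift [-0.1  0.3  5.5] twist 0.11
```

Dropped on: the plungers are carrying the cover at TCP z 70.5 (home should be about 64.7). Now I press.

>>> carry_out([
  {"dx":0,"dy":0,"dz":0.001,"twist":0},
  {"dx":0,"dy":0,"dz":0.002,"twist":0},
  {"dx":0,"dy":0,"dz":0.003,"twist":0},
  {"dx":0,"dy":0,"dz":0.004,"twist":0},
  {"dx":0,"dy":0,"dz":0.004,"twist":0},
])

```text
t: 10.5
eef_pos: [582.4, 170.8, 66.6]
tcp_rot: [3.141, 0.0, 1.882]
ft_force: [-2.1, -0.7, 4.6]
opening: 0.168
```

>>> carry_out([
  {"dx":0,"dy":0,"dz":0.0005,"twist":0},
  {"dx":0,"dy":0,"dz":0.001,"twist":0},
  {"dx":0,"dy":0,"dz":0.0015,"twist":0},
  {"dx":0,"dy":0,"dz":0.0015,"twist":0},
])

```text
t: 10.9
eef_pos: [582.4, 170.7, 65.1]
tcp_rot: [3.141, 0.0, 1.882]
ft_force: [-2.3, -0.0, 6.3]
opening: 0.167
```

>>> carry_out([
  {"dx":0,"dy":0,"dz":0.0005,"twist":0},
  {"dx":0,"dy":0,"dz":0.001,"twist":0},
  {"dx":0,"dy":0,"dz":0.001,"twist":0},
])

```text
t: 11.2
eef_pos: [582.5, 170.5, 64.9]
tcp_rot: [3.141, 0.0, 1.882]
ft_force: [-3.8, -3.5, 14.9]
opening: 0.161
```

>>> carry_out([
  {"dx":0,"dy":0,"dz":0.0005,"twist":0},
  {"dx":0,"dy":0,"dz":0.0005,"twist":0},
  {"dx":0,"dy":0,"dz":0.0005,"twist":0},
])

```text
t: 11.5
eef_pos: [582.6, 170.3, 64.6]
tcp_rot: [3.141, 0.001, 1.882]
ft_force: [-5.1, -5.2, 15.9]
opening: 0.164
```

The force rose steeply at z≈65, so it is probably on the stops. I check height and tilt from all the cameras.

```bash
python3 - <<'E'
from m import *
for n in('wrist','side','scene'):
    p,d,i=grab(n,n+'F'); P=cloud(d,i)
    h=cv2.cvtColor(p,cv2.COLOR_RGB2HSV); Q=(P-[581.4,171.2,0]); u=np.array([.9527,.304]); a=Q[...,:2]@u; b=Q[...,:2]@np.array([-.304,.9527])
    m=(abs(a)<73)&(abs(b)<40)&(abs(a)>14)&(h[...,1]<50)&(h[...,2]>140)&(P[...,2]>40)&(P[...,2]<58)
    c,_,_,_=np.linalg.lstsq(np.c_[a[m],b[m],np.ones(m.sum())],P[...,2][m],rcond=None)
    print(n,m.sum(),'z centre',c[2].round(1),'tilt',np.degrees(c[:2]).round(2))
    r=redhandle(P,p,75,96,(500,660,80,260)); print('red',r.sum(),[(a[r].min()+a[r].max())/2,(b[r].min()+b[r].max())/2, np.percentile(P[...,2][r],90)] if r.sum() else '')
w=load('wristF')[0]; s=cv2.resize(load('sideF')[0][140:240,270:430],None,fx=4,fy=4,interpolation=3)
cv2.imwrite('pics/cF.png',s[:,:,::-1]);
E
python3 g.py 582.5 170.5 65 107.7
```

```text
wrist 15173 z centre 49.0 tilt [-0.08 -0.75]
red 3556 [np.float64(-0.1681344856745337), np.float64(0.8785312475421811), np.float64(91.34264202557264)]
side 625 z centre 50.5 tilt [-0.02 -0.87]
red 105 [np.float64(0.4908686667267155), np.float64(-14.016869152518801), np.float64(93.01358843790095)]
scene 1409 z centre 47.4 tilt [-0.02 -0.47]
red 0 
t 11.65 pos [582.6 170.3  64.6] rot [1.7995e+02 4.0000e-02 1.0781e+02] F [-4.7 -5.6 16.8] op 0.16416746517058486 j [ 0.18  0.65  1.74 -0.    0.75 -0.13]
shift [ 0.2 -0.  -0.4] twist 0.11
```

View pics/wristF.png

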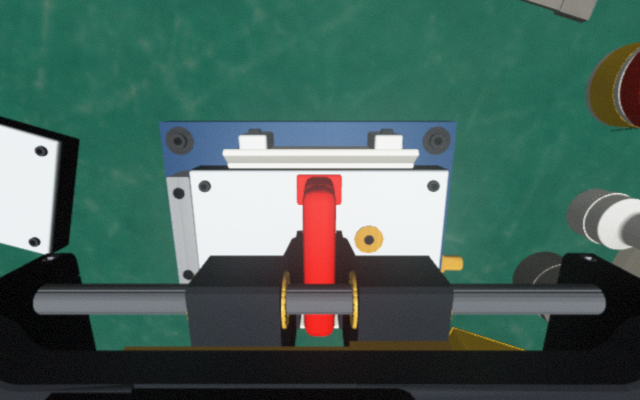

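View pics/cF.png

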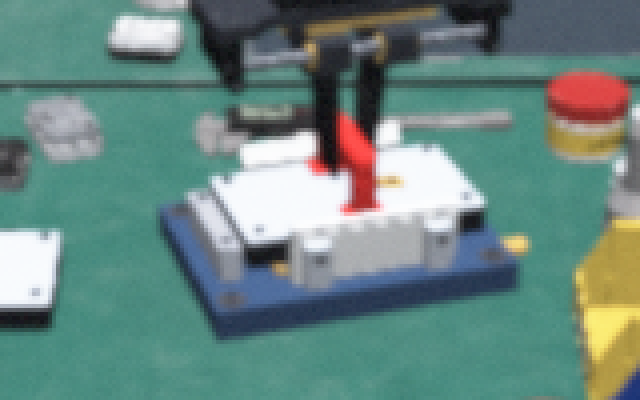

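The height agrees with home (plate top 49.0). I check whether the 0.75° tilt is a camera bias, using the cover while it lay flat on the bench.

Run:
```python
from m import *
for f,c0,y in(('w1',(531.7,-181),-1.6),('scene0',(531.7,-181),-1.6),('side0',(531.7,-181),-1.6)):
    p,d,i=load(f);P=cloud(d,i);h=cv2.cvtColor(p,cv2.COLOR_RGB2HSV);Q=P[...,:2]-c0;y=np.radians(y)
    a=Q@[np.cos(y),np.sin(y)];b=Q@[-np.sin(y),np.cos(y)]
    for nm,bl in(('all',-40),('b>0',0)):
        m=(abs(a)<73)&(b<40)&(b>bl)&(abs(a)>14)&(h[...,1]<50)&(h[...,2]>140)&(P[...,2]>8)&(P[...,2]<30)
        c=np.linalg.lstsq(np.c_[a[m],b[m],np.ones(m.sum())],P[...,2][m],rcond=None)[0]
        print(f,nm,m.sum(),c[2].round(1),np.degrees(c[:2]).round(2))
```

```text
w1 all 8554 19.5 [ 0.01 -0.01]
w1 b>0 4494 19.5 [ 0.   -0.02]
scene0 all 841 17.2 [ 0.07 -0.01]
scene0 b>0 455 17.3 [ 0.11 -0.24]
side0 all 1694 20.7 [0.08 0.17]
side0 b>0 797 20.7 [0.08 0.07]
```

The bench reading shows no bias, so the tilt is real: the -y side is still about 1 mm high. The side force shows the tool pushing the handle towards nest +y, so I relieve that and press more.

>>> carry_out([
  {"dx":-0.0005,"dy":-0.0002,"dz":0,"twist":0},
  {"dx":-0.001,"dy":-0.0004,"dz":0.0003,"twist":0},
  {"dx":-0.0015,"dy":-0.0004,"dz":0.0006,"twist":0},
  {"dx":-0.0015,"dy":-0.0004,"dz":0.0006,"twist":0},
])

```text
t: 12.05
eef_pos: [582.7, 169.5, 64.0]
tcp_rot: [3.14, -0.0, 1.881]
ft_force: [-4.6, 0.6, 15.1]
opening: 0.166
```

```bash
cat > f.py <<'E'
from m import *
for n in('wrist','side'):
    p,d,i=grab(n,n+'G'); P=cloud(d,i)
    h=cv2.cvtColor(p,cv2.COLOR_RGB2HSV); Q=(P-[581.4,171.2,0]); u=np.array([.9527,.304]); a=Q[...,:2]@u; b=Q[...,:2]@np.array([-.304,.9527])
    m=(abs(a)<73)&(abs(b)<40)&(abs(a)>14)&(h[...,1]<50)&(h[...,2]>140)&(P[...,2]>40)&(P[...,2]<58)
    c,_,_,_=np.linalg.lstsq(np.c_[a[m],b[m],np.ones(m.sum())],P[...,2][m],rcond=None)
    print(n,m.sum(),'z centre',c[2].round(2),'tilt',np.degrees(c[:2]).round(2))
s=state(); F=s['ft_force']; print(s['eef_pos'].round(1) if hasattr(s['eef_pos'],'round') else s['eef_pos'],'F u,n,z',(F[0]*.953+F[1]*.304).round(1),(-F[0]*.304+F[1]*.953).round(1),F[2].round(1),np.round(s['moment'],2),s['t'])
E
python3 f.py
```

```text
wrist 15448 z centre 48.47 tilt [-0.   -0.01]
side 630 z centre 49.95 tilt [-0.07 -0.11]
[582.7 169.5  64. ] F u,n,z -3.7 1.6 16.3 [0.3  0.81 0.05] 12.15
```

It is now level (tilt 0.0°), with plate top at 49.0 once the bench bias is removed, and held with 16 N. I hold half a second with slightly more push, recheck and hand in.

>>> carry_out([
  {"dx":0,"dy":0,"dz":0.0003,"twist":0},
  {"dx":0,"dy":0,"dz":0.0003,"twist":0},
  {"dx":0,"dy":0,"dz":0.0003,"twist":0},
  {"dx":0,"dy":0,"dz":0.0003,"twist":0},
  {"dx":0,"dy":0,"dz":0.0003,"twist":0},
])

```text
t: 12.65
eef_pos: [582.7, 169.6, 64.0]
tcp_rot: [3.14, -0.0, 1.882]
ft_force: [-5.1, 0.6, 18.4]
opening: 0.167
```

```bash
python3 f.py; python3 -c "
from cell import *
print(job_done())"
```

```text
wrist 15450 z centre 48.46 tilt [-0.02  0.03]
side 638 z centre 49.94 tilt [-0.05 -0.23]
[582.7 169.5  64. ] F u,n,z -6.0 1.6 18.6 [0.27 1.04 0.03] 12.75
the job is handed in; nothing more can be done
None
```

The cover is fully home in the nest, level, and still held down with about 18 N. I handed the job in at about 12.8 s; it gave no verdict.

- **What I did:** I took the right-hand cover by its red handle and laid it on the rest bar and pin tip about 25 mm short of home, plug end away from the bar. I then slid it along the guides until it dropped on the pin, and pressed it onto its stops.
- **First check after pressing:** it failed. The cover was tilted 0.75°, with one side about 1 mm high. I eased the side load and pressed again.
- **Last checks:** the wrist camera shows no tilt (within 0.03°). The plate top measures 48.5 mm, or 49.0 mm after its bias on the bench; 49 mm is home. The side camera roughly agrees: about 49.2 mm after its bias, and a tilt of 0.2°.
- **Remaining side force:** about 6 N along the slide direction was still on the tool at the end.
- **Other items:** I saw no sign of anything else on the bench having moved, but I did not measure each item again.

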